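Snap a controller board into its chassis

ROBOT

A 6-joint arm with a two-finger parallel gripper is mounted at the origin on the work surface. World frame = base frame: x ahead of the robot, y to its left, z up, the work surface at z = 0. Lengths are in m, angles in rad, forces in N, time in s.
With the tool pointing down it reaches from about 0.4 to 0.825 m from the base axis. Payload 7 kg.
Tool frame: the origin (TCP) lies between the finger pads; the fingertips stand 8 mm ahead of it and the grasp point (between the pads) lies 11 mm behind it (arm.finger_overhang is the distance from the TCP to the fingertips, in m); z points along the fingers, y is the line along which they close (so a half turn about z gives the same grasp; the last joint's range is limited). The gripper opens to 88 mm and grips with 3 to 60 N. Pads are 19 mm wide; open, the fingers measure 130 mm over their backs; the gripper's body (78 mm by 193 mm) begins 47 mm behind the grasp point.
Start: joints at [-0.904, 0.359, 0.012, 0, -1.224, -0.288], TCP at [0.25, -0.627, 0.235] pointing down, gripper open.
Joint ranges: [-3.07, 3.07], [-1.43, 2.12], [-1.02, 1.25], [-3.03, 1.67], [-3.05, -0], [-3.03, 3.03]. Speed limits (rad/s): [2.39, 2.39, 3.01, 3.14, 3.14, 3.14].

INTERFACE

Orientations are given as [roll, pitch, yaw] about the fixed x, y, z axes, in that order (R = Rz(yaw) Ry(pitch) Rx(roll)).
In Python, from station import arm gives the robot as it stands.
- The arm moves only by the tool move_arm, never from a script. Its argument "rows" is text: rows parted by semicolons, each of 7 numbers parted by spaces: the turn, a rotation vector about the tool's x, y, z in degrees, then the shift along the tool's x, y, z in m, then the finger opening in m, from 0 to 0.0876. A call has 1 to 8 rows; each row shifts and turns the commanded pose from where the row before left it, along the tool's axes as they then stand; what a row does not reach is not made up. A row lasts 1/8 s, in which the tool goes at most 62.5 mm and 10.7 degrees, less where a joint would pass 70% of its speed; a pose out of reach is approached as far as the arm can. A call is refused whole if a number of a shift passes 0.0625 or a number of a turn 10.7, either way. A call with a gripper value outside its range is refused whole. The fingers move at their own pace and stop on an object; "squeeze" is the grip in N (left out, the last holds). Time passes only in rows, so rows that do not move let the fingers close. It gives the time, the measured TCP pose, the force, the opening and the grip force at its end, in the units of the state.
- arm.get_state(): the state, without advancing time (a new reading comes with each control period).
- arm.grab_frame(name): name is "scene" or "top"; returns (picture, depth): 400x640x3 uint8, blue, green, red; 400x640 float32, m along the optical axis (not along the pixel's ray), 0 where there is no reading.
- arm.camera_model(name): a dict with "mtx" (3x3 intrinsics, pixels), "camera_from_world" (4x4, takes a point from world to camera coordinates). Camera axes: x right, y down, z forward; pixel columns grow to the right and rows downward; lengths in m; the calibration is good to about 2 mm. A picture is of the moment at which its call begins. camera_model takes no time and is no camera call.
- arm.job_done(): hands the job in; it is judged then, once.
The state is a dict: "t": time; "q": joint angles; "qd": joint speeds; "joint_efforts": joint torques, N m; "eef_pos": TCP position; "ee_rot": TCP orientation; "force": force on the tool from outside, world axes, zero at the start; "moment": the same for the moment, N m; "width": finger opening in m; "gripper_force": force on a finger pad.
Only numpy, scipy, OpenCV 4.12 (cv2) and the standard library are available. Lean on these libraries where they do the work, as an engineer would, in place of code of your own. Each camera call takes 0.05 s, during which the arm holds its last target. There are 200 camera calls.

TASK

The flat scraper is lying in the aluminium chassis tray, in the way: first put it back in its wooden holder by sliding the blade into the slot all the way to the end stop, and let go of it. Then set the circuit board over the four standoffs in the tray and press it down evenly, keeping it level, until all four have clicked through and it sits fully down on every one. Leave everything else on the bench where it is.

Things in the scene. Friction and masses are not known exactly. Their poses are not given: they have to be found in the camera images.
- scraper_grip (a point): Flat scraper, 170 mm long, 0.15 kg, flat in the tray, blade away from the robot. Black handle 80 x 22 x 16 mm thick; steel blade 90 x 36 x 4 mm, at the handle's mid-height. This point: half-way up the handle (8 mm above its underside), at the centre of mass, 20 mm behind the handle's front end. x: from handle to blade, y: across, z: up.
- scraper_tip (a point): The middle of the scraper's blade end, half-way up the blade: 110 mm from scraper_grip along +x.
- slot_mouth (a point): Fixed wooden tool holder, 64 mm wide, top 54 mm above the table, with an undercut slot (like a T-slot) open at the end facing the robot. This point: middle of the open end, 41 mm above the table. x: the way to slide in (level, away from the robot), y: across. Slot 42 wide, 83 long, 9 mm high (37 to 46 mm above the table); its ceiling is two lips with a 22 mm gap between.
- slot_end (a point): Closed end of the slot (end stop), 83 mm from slot_mouth along +x, same axes. With the scraper home its tip touches here, and the handle's front end is 7 mm before the mouth. Before the mouth a support rib, 14 mm wide, 70 mm long, top 32 mm above the table, carries the handle (blade underside then at 38 mm). The handle is too thick for the slot.
- heatsink (a point): Circuit board 160 (x) x 120 (y) x 4 mm, 0.30 kg (varies by a fifth), on the bench, with a finned aluminium heat sink 56 (x) x 36 (y) x 30 mm tall in its middle. This point: centre of the heat sink, 19 mm above the board's underside, over the centre of mass. The heat sink has flat sides; its top is 15 mm above this point. z: up. Four 11 mm holes, one near each corner.
- tray_floor (a point): Shallow aluminium chassis tray, fixed to the bench, 210 (x) x 160 (y) mm, walls 3 mm thick, 18 mm high. This point: middle of its floor, 3 mm above the table. z: up. It carries four white snap standoffs: a shoulder 16 mm wide whose top (the seat) is 12 mm above the floor, and on it a pin 9 mm wide with a pointed tip, 18 mm tall above the seat.
- hole0 (a point): Centre of board hole 0 at the board's underside, at x -66, y -47 mm from the board's centre, 19 mm below the height of heatsink.
- hole1 (a point): Centre of board hole 1 at the board's underside, at x -66, y 47 mm from the board's centre, 19 mm below the height of heatsink.
- hole2 (a point): Centre of board hole 2 at the board's underside, at x 66, y 47 mm from the board's centre, 19 mm below the height of heatsink.
- hole3 (a point): Centre of board hole 3 at the board's underside, at x 40, y -47 mm from the board's centre, 19 mm below the height of heatsink. This hole is nearer the middle than the others, so the board fits only one way round.
- seat0 (a point): Middle of the seat of standoff 0, at x -66, y -47 mm from tray_floor and 12 mm above it. It belongs to hole 0: with the board home, hole0 lies here.
- seat1 (a point): Middle of the seat of standoff 1, at x -66, y 47 mm from tray_floor and 12 mm above it. It belongs to hole 1: with the board home, hole1 lies here.
- seat2 (a point): Middle of the seat of standoff 2, at x 66, y 47 mm from tray_floor and 12 mm above it. It belongs to hole 2: with the board home, hole2 lies here.
- seat3 (a point): Middle of the seat of standoff 3, at x 40, y -47 mm from tray_floor and 12 mm above it. It belongs to hole 3: with the board home, hole3 lies here.
- jar: Bystander, to be left alone: closed glass jar of brass screws with a red lid, 82 mm wide, 101 mm tall. Origin at the centre of its underside.
- spool: Bystander, to be left alone: empty white spool, 70 mm wide, 50 mm tall. Origin at the centre of its underside.
- tape: Bystander, to be left alone: roll of blue tape lying flat, 58 mm wide, 19 mm tall. Origin at the centre of its underside.
- screwdriver: Bystander, to be left alone: screwdriver lying on the bench, 160 mm long. Origin at the centre of its underside.
- carton: Bystander, to be left alone: small cardboard carton 70 x 100 x 45 mm. Origin at the centre of its underside.
- meter: Bystander, to be left alone: orange hand multimeter lying flat, 150 x 80 x 36 mm. Origin at the centre of its underside.
- pliers: Bystander, to be left alone: red-handled pliers lying flat, about 140 mm long. Origin at the centre of its underside.
- scraper: The same scraper; origin under its middle, at the height of the handle's underside, 25 mm before scraper_grip along +x.
- board: The same board; origin at the centre of its underside. Its other components are at most 12 mm tall.
- tray: The same tray; origin on the table under its middle. Two spring barbs stand out of each pin (14.6 mm over both, 5 mm above the seat). A board set on the pins rests about 8 mm above the seats; pushed on, it squeezes the barbs in and is held under them. Each standoff takes about 3 to 4 N, all at once 10 to 16 N, with two rises: at about 6 and 3 mm above the seat.
Mind the look-alikes: they are no part of the job. Of the things that look like the board, the larger one is meant.

How it is judged:
By the outcome, as a careful person would: the job done as asked, in the order asked, and still so for the second after the job is handed in, with the robot touching nothing.
It also fails if it takes over 70 s, if anything falls off the work surface, if the arm or the gripper's body presses on something with over 40 N, if the wrist force passes 120 N, or if a joint passes its speed limit or range.

## Working session

There is one attempt and no reset: what is moved stays moved. The work goes in short steps, Python scripts to look and compute and a tool call to move; the robot and the scene stay as the last step left them, time stands still between calls to the robot, and variables do not carry over. Pictures are saved under pics/ and viewed, at most 10 in all, crops included, and the job is handed in when it is done.

Besides the shell and the picture viewer there is one more tool, called by a JSON object that holds its "method" and its "body", one argument or row to a line. move_arm: Moves the arm, as the interface text tells. Its arguments: {"type":"object","properties":{"rows":{"type":"string"},"squeeze":{"type":"number"}},"required":["rows"]}

```bash
mkdir -p pics; ls; cat > h.py <<'E'
import numpy as np, cv2
from station import arm
def cam(n):
    m=arm.camera_model(n); return np.array(m["mtx"]),np.array(m["camera_from_world"])
def ray(n,u,v,z):
    K,T=cam(n); R=T[:3,:3]; c=-R.T@T[:3,3]
    d=R.T@np.linalg.inv(K)@np.array([u,v,1.]); return c+d*(z-c[2])/d[2]
def proj(n,p):
    K,T=cam(n); q=K@(T[:3,:3]@np.array(p)+T[:3,3]); return q[:2]/q[2]
def world(n,depth):
    K,T=cam(n); v,u=np.indices(depth.shape); 
    P=np.stack([(u-K[0,2])/K[0,0]*depth,(v-K[1,2])/K[1,1]*depth,depth],-1)
    return (P-T[:3,3])@T[:3,:3]
E
python3 - <<'E'
from h import *
for n in("top","scene"):
    p,d=arm.grab_frame(n); cv2.imwrite(f"pics/{n}0.png",p); np.save(f"{n}0.npy",d)
    K,T=cam(n); print(n,K[0,0],-T[:3,:3].T@T[:3,3],T[2,:3])
print(arm.get_state())
E
```

```text
pics
top 391.49191625147404 [0.42270241 0.03567587 1.22593771] [ 0.11345684  0.02373762 -0.99325932]
scene 378.34257212143086 [0.9600403  0.79401405 1.0131107 ] [-0.31861778 -0.58738965 -0.74394631]
{'t': 0.1, 'q': array([-9.03926195e-01,  3.59340342e-01,  1.11703421e-02, -3.03947918e-04,
       -1.22409236e+00, -2.88100894e-01]), 'qd': array([ 0.00113117, -0.00144224,  0.00188239,  0.00174197, -0.00164893,
        0.00254317]), 'joint_efforts': array([-1.61977496e-03, -5.84163773e+01,  2.93752098e+01,  7.01556042e+00,
        1.02057066e-02, -5.85200632e-05]), 'eef_pos': array([ 0.2494253 , -0.62678154,  0.23370961]), 'ee_rot': array([ 3.14010585e+00, -1.42616248e-04, -2.76292680e+00]), 'force': array([-0.57424997, -0.61348065,  0.19803965]), 'moment': array([-0.00758915, -0.00539374, -0.04257894]), 'gripper_force': 0.0, 'width': 0.08755004669513258}
```

View pics/top0.png

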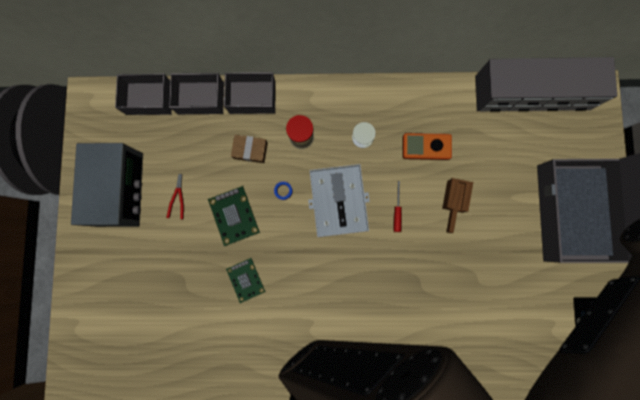

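View pics/scene0.png

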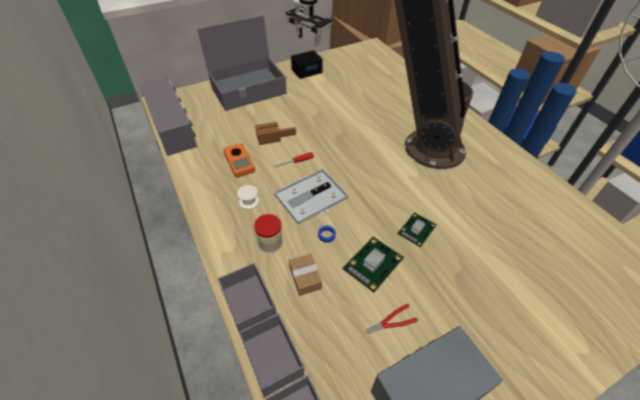

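The two boards are at top (234,215), the larger, and (245,281), the smaller. The task says the larger is meant, so it is (234,215). The wooden holder is at (458,198), the tray at (339,201), and the scraper lies in the tray with its handle at (342,214). I'll enlarge to confirm.

```bash
python3 - <<'E'
from h import *
p=cv2.imread("pics/top0.png"); q=cv2.imread("pics/scene0.png")
r=lambda im,x,y,w,h,s:cv2.resize(im[y:y+h,x:x+w],None,fx=s,fy=s,interpolation=cv2.INTER_CUBIC)
a=r(p,200,180,66,75,6);b=r(p,306,160,66,80,5);c=r(p,436,170,44,70,5);
A=np.zeros((600,800,3),np.uint8)
for im,x,y in((r(p,204,180,60,70,5),0,0),(r(p,306,160,64,80,4),305,0),(r(p,438,172,40,66,5),570,0),(r(q,340,232,68,62,4),0,352),(r(q,270,165,84,60,4),280,352),(r(q,250,115,50,34,3.6),620,352)):
    im=im[:600-y,:800-x];A[y:y+im.shape[0],x:x+im.shape[1]]=im
cv2.imwrite("pics/c1.png",A)
# depth info
d=np.load("top0.npy");W=world("top",d)
for u,v in((300,280),(234,215),(220,225),(458,190),(452,222),(338,186),(342,214),(320,200)): print(u,v,W[v,u].round(4))
E
```

```text
300 280 [ 0.3144  0.1229 -0.0028]
234 215 [0.5135 0.323  0.0372]
220 225 [0.4848 0.3752 0.0014]
458 190 [ 0.5875 -0.3606  0.0352]
452 222 [ 0.4901 -0.3384  0.0355]
338 186 [0.6049 0.0038 0.0139]
342 214 [ 0.5169 -0.0078  0.017 ]
320 200 [0.5622 0.0604 0.0045]
```

View pics/c1.png

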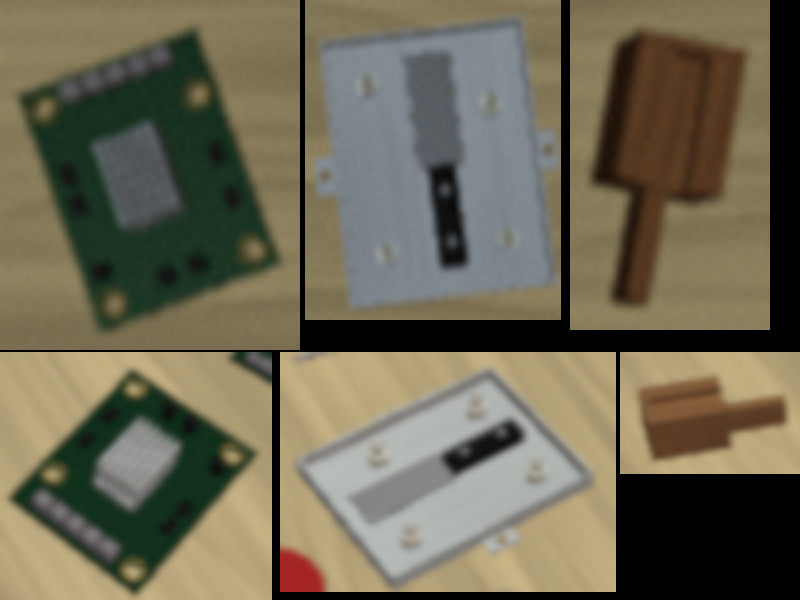

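The crop confirms the larger board (holes at (213,202), (244,199), (255,230), (227,241)). The hole set inward is (244,199), upper right, so that is hole3 and board +x points up and slightly left. In the tray the inset standoff is at (352,186), so tray +x also points up. The holder's slot mouth faces the robot, with the rib ending near (450,232).

```bash
cat >> h.py <<'E'
def rect(n,p,mask,z,roi,S=4,debug=False):
    """largest blob in mask(fn of hsv), rect fitted in world plane z"""
    x,y,w,h=roi; im=cv2.resize(p[y:y+h,x:x+w],None,fx=S,fy=S,interpolation=cv2.INTER_CUBIC)
    m=mask(cv2.cvtColor(im,cv2.COLOR_BGR2HSV).astype(int)).astype(np.uint8)*255
    m=cv2.morphologyEx(m,cv2.MORPH_OPEN,np.ones((5,5)))
    c=max(cv2.findContours(m,0,2)[0],key=cv2.contourArea)[:,0,:].astype(float)
    px=(c+.5)/S-.5+[x,y]
    P=np.array([ray(n,u,v,z)[:2] for u,v in px])*1000
    hull=cv2.convexHull(P.astype(np.float32))
    r=cv2.minAreaRect(hull); return r,P
E
python3 - <<'E'
from h import *
t=cv2.imread("pics/top0.png"); s=cv2.imread("pics/scene0.png")
green=lambda H:(H[...,0]>45)&(H[...,0]<90)&(H[...,1]>80)
black=lambda H:(H[...,2]<70)
gray=lambda H:(H[...,1]<75)&(H[...,2]>70)
blade=lambda H:(H[...,1]<60)&(H[...,2]<140)
brown=lambda H:(H[...,0]<14)&(H[...,1]>110)
for nm,n,p,mk,z,roi in(("board","top",t,green,.004,(200,180,66,70)),("board","scene",s,green,.004,(336,230,74,66)),
  ("tray","top",t,gray,.018,(300,158,76,84)),("tray","scene",s,gray,.018,(268,165,86,60)),
  ("handle","top",t,black,.019,(325,193,30,40)),("handle","scene",s,black,.019,(300,175,40,30))):
    r,P=rect(n,p,mk,z,roi); print(nm,n,np.round(r[0],1),np.round(r[1],1),round(r[2],1))
for n,pts in(("top",[(321.5,181),(352,185.8),(356.5,219.5),(326,223.5)]),):
    for u,v in pts: print("pin",ray(n,u,v,.03).round(4))
for u,v in [(213,202),(243.6,199),(254.6,229.6),(226.8,240.8)]: print("hole",ray("top",u,v,.004).round(4))
H=cv2.cvtColor(t,cv2.COLOR_BGR2HSV); print(H[215:230,447:459,0]);print(H[200,450:475]);print(H[170,338],H[180:190:3,338],H[180:190:3,327])
# handle/blade axis; holder
d=np.load("top0.npy");W=world("top",d)[170:240,438:480]
for a,b in((.046,.07),(.02,.045)):
    q=W[(W[...,2]>a)&(W[...,2]<b)]; print(a,len(q),np.median(q,0).round(4),cv2.minAreaRect((q[:,:2]*1000).astype(np.float32)))
E
```

```text
board top [514.6 333.4] [155.2 116.4] 20.8
board scene [507.1 331.2] [140.4 115. ] 20.3
tray top [561.2   3.1] [218.5 195.2] 6.6
tray scene [560.7  12.2] [223.8 197.5] 6.1
handle top [519.5  -5.5] [80.2 20.3] 7.2
handle scene [519.8  -1. ] [76.9 23.9] 6.4
pin [0.6184 0.0551 0.03  ]
pin [ 0.6029 -0.0389  0.03  ]
pin [ 0.4989 -0.0514  0.03  ]
pin [0.487  0.0417 0.03  ]
hole [0.5574 0.3987 0.004 ]
hole [0.5665 0.3017 0.004 ]
hole [0.47   0.2652 0.004 ]
hole [0.4353 0.3518 0.004 ]
[[22 21 19 14 13 13 13 14 15 17 20 22]
 [21 20 18 13 13 13 14 13 14 18 21 22]
 [21 21 17 13 12 13 14 14 14 17 21 22]
 [22 20 16 16 13 14 14 14 15 18 22 22]
 [22 19 14 12 13 14 13 13 16 19 22 22]
 [21 19 15 13 13 14 13 14 17 21 22 22]
 [20 19 15 12 13 14 14 14 17 21 21 21]
 [21 19 13 13 13 14 12 14 18 22 22 22]
 [20 18 12 14 13 14 14 15 19 21 22 22]
 [20 17 13 14 14 14 13 16 19 22 22 22]
 [20 15 14 14 13 13 14 16 19 22 22 23]
 [19 15 13 13 13 14 13 17 20 22 22 22]
 [19 15 14 13 13 13 15 17 21 21 22 22]
 [17 12 13 14 14 13 14 19 22 22 21 22]
 [14 12 14 14 12 13 14 19 21 22 22 22]]
[[ 13 163  86]
 [ 13 156  85]
 [ 13 155  82]
 [ 14 153  85]
 [ 14 161  87]
 [ 14 162  88]
 [ 13 159  88]
 [ 14 157  83]
 [ 14 157  81]
 [ 13 154  86]
 [ 13 159  88]
 [ 13 154  83]
 [ 14 165  68]
 [ 14 158  71]
 [ 14 158  84]
 [ 13 154  88]
 [ 13 154  86]
 [ 14 161  81]
 [ 13 162  82]
 [ 15 137  95]
 [ 18 107 119]
 [ 22  91 134]
 [ 22  84 139]
 [ 22  85 141]
 [ 22  88 139]]
[103  28 147] [[106  29  96]
 [105  26  97]
 [105  26  97]
 [105  26  98]] [[103  28 147]
 [103  28 146]
 [104  27 144]
 [105  29 142]]
0.046 492 [ 0.5729 -0.3631  0.0537] ((570.9141235351562, -359.169921875), (65.85247039794922, 91.30543518066406), 77.65953063964844)
0.02 409 [ 0.5417 -0.3485  0.0346] ((539.537109375, -349.5025329589844), (164.76942443847656, 61.596065521240234), 0.781000018119812)
```

```bash
cat >> h.py <<'E'
def delta(x,y,z,yaw):
    """turn (deg about tool z) to do first, then shift in the turned tool frame, m"""
    s=arm.get_state(); r=s["ee_rot"]; yaw0=np.degrees(r[2])
    dt=-((yaw-yaw0+180)%360-180); a=np.radians(yaw); d=np.array([x,y,z])-s["eef_pos"]
    print("pos",s["eef_pos"].round(4),"rot",np.degrees(r).round(2),"t",round(s["t"],2),"w",round(s["width"],4))
    print("turn z %.2f  shift %.4f %.4f %.4f"%(dt,d[0]*np.cos(a)+d[1]*np.sin(a),d[0]*np.sin(a)-d[1]*np.cos(a),-d[2]))
def edge(p,v,u0,u1,rising=True):
    """subpixel half-level crossing of brown(V~85)->table along row v"""
    g=cv2.cvtColor(p,cv2.COLOR_BGR2HSV)[v,u0:u1,1].astype(float); g=g  # saturation
    L=(g.max()+g.min())/2; i=np.where((g[:-1]>L)&(g[1:]<=L))[0][-1]
    return u0+i+(g[i]-L)/(g[i]-g[i+1])
E
python3 - <<'E'
from h import *
t=cv2.imread("pics/top0.png")
for z,off,rows,u0,u1 in((.032,7,range(214,229),449,463),(.054,32,range(185,206),462,482)):
    P=np.array([ray("top",edge(t,v,u0,u1),v,z)[:2] for v in rows])*1000
    vx,vy,x0,y0=cv2.fitLine(P.astype(np.float32),cv2.DIST_HUBER,0,.01,.01).ravel()
    if vx<0: vx,vy=-vx,-vy
    n=np.array([-vy,vx]); c=np.array([x0,y0])+n*off
    print(z,"yaw",np.degrees(np.arctan2(vy,vx)).round(2),"centreline y at x=470,530:",[(c[1]+(x-c[0])*vy/vx).round(1) for x in(470,530)])
# rib near end: go along rib column direction
g=cv2.cvtColor(t,cv2.COLOR_BGR2HSV)[...,1].astype(float)
print(g[228:238,447:455].astype(int)); print(g[172:182,458:470].astype(int))
print("slot end region",[ray("top",u,v,.054).round(4)[:2] for u,v in((451,178),(472,182))])
delta(.5393,-.003,.15,-172.8)
E
```

```text
0.032 yaw -11.68 centreline y at x=470,530: [np.float32(-335.8), np.float32(-348.3)]
0.054 yaw -11.76 centreline y at x=470,530: [np.float32(-336.9), np.float32(-349.4)]
[[114 163 172 159 158 162 140 110]
 [125 163 157 161 163 160 132 105]
 [139 181 167 162 157 162 129  97]
 [123 149 157 164 161 152 120  97]
 [105 114 119 128 131 129 107  93]
 [ 95  94 100  97  96  98  94  89]
 [ 87  86  87  84  86  91  88  87]
 [ 86  86  87  86  87  86  88  85]
 [ 88  87  88  86  86  89  87  86]
 [ 89  87  87  87  87  88  85  88]]
[[ 88  87  86  90  87  88  90  85  89  90  88  86]
 [ 86  88  89  86  86  86  88  88  88  89  86  87]
 [ 85  88  88  84  88  87  86  88  88  88  89  89]
 [ 88  91  87  86  85  86  87  90  86  86  88  88]
 [ 85  88  88  84  86  89  88  89  86  88  88  88]
 [ 87  89  88  88  88  86  85  89  87  88  88  86]
 [101  96  93  89  86  89  88  88  86  89  84  89]
 [124 120 106 105 106 102  96  92  91  92  90  86]
 [152 146 142 135 129 125 114 110 106 103  99  95]
 [164 156 158 158 152 147 144 139 132 128 119 110]]
slot end region [array([ 0.6214, -0.335 ]), array([ 0.6089, -0.397 ])]
pos [ 0.2494 -0.6268  0.2337] rot [ 1.7991e+02 -1.0000e-02 -1.5830e+02] t 0.1 w 0.0876
turn z 14.50  shift -0.3658 0.5825 0.0837
```

{"method": "move_arm", "body": {
  "rows": "0 0 7.25 0 0 0 0.05; 0 0 7.25 0 0 0 0.05; 0 0 0 -0.0366 0.0582 0 0.05; 0 0 0 -0.0366 0.0582 0 0.05; 0 0 0 -0.0366 0.0582 0 0.05; 0 0 0 -0.0366 0.0582 0 0.05; 0 0 0 -0.0366 0.0582 0 0.05; 0 0 0 -0.0366 0.0582 0 0.05"
}}

```text
t: 1.1
eef_pos: [0.4082, -0.2852, 0.2345]
ee_rot: [3.142, 0.0, -3.016]
force: [2.0, -0.4, 0.1]
width: 0.05
gripper_force: 0.0
```

{"method": "move_arm", "body": {
  "rows": "0 0 0 -0.0366 0.0582 0 0.05; 0 0 0 -0.0366 0.0582 0.02 0.05; 0 0 0 -0.0366 0.0582 0.02 0.05; 0 0 0 -0.0366 0.0582 0.04 0.05; 0 0 0 0 0 0.04 0.05; 0 0 0 0 0 0.02 0.05; 0 0 0 0 0 0 0.05"
}}

```text
t: 1.98
eef_pos: [0.5063, -0.0727, 0.1066]
ee_rot: [-3.141, -0.004, -3.016]
force: [-0.5, -0.2, -0.1]
width: 0.05
gripper_force: 0.0
```

```bash
python3 - <<'E'
from h import *
delta(.5393,-.003,.013,-172.8)
print(ray("top",450.2,232.1,.032),ray("top",460,180,.054))
E
```

```text
pos [ 0.5063 -0.0727  0.1066] rot [-179.99   -0.23 -172.78] t 1.98 w 0.05
turn z 0.02  shift -0.0414 0.0650 0.0936
[ 0.45980573 -0.33293435  0.032     ] [ 0.61515013 -0.36154774  0.054     ]
```

{"method": "move_arm", "body": {
  "rows": "0 0 0 -0.0207 0.0325 0.01 0.05; 0 0 0 -0.0207 0.0325 0.01 0.05; 0 0 0 0 0 0.02 0.05; 0 0 0 0 0 0.02 0.05; 0 0 0 0 0 0.02 0.05; 0 0 0 0 0 0.01 0.05; 0 0 0 0 0 0 0.05"
}}

```text
t: 2.85
eef_pos: [0.5407, -0.0032, 0.0184]
ee_rot: [-3.141, -0.0, -3.016]
force: [0.4, 0.4, 0.3]
width: 0.0503
gripper_force: 0.0
```

```bash
python3 - <<'E'
from h import *
delta(.5393,-.003,.013,-172.8)
p,d=arm.grab_frame("scene"); cv2.imwrite("pics/s1.png",cv2.resize(p[140:240,250:370],None,fx=6,fy=6,interpolation=cv2.INTER_CUBIC))
E
```

```text
pos [ 0.5407 -0.0032  0.0184] rot [-1.7999e+02 -1.0000e-02 -1.7281e+02] t 2.85 w 0.0503
turn z -0.01  shift 0.0014 0.0004 0.0054
```

View pics/s1.png

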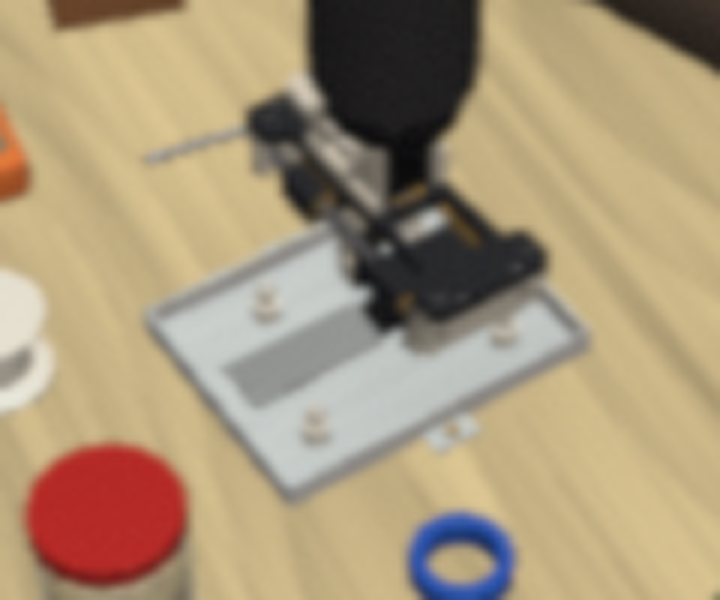

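The fingers straddle the handle, with the blade at (310,355) in the crop and clear of the pins. I'll go down and close.

{"method": "move_arm", "body": {
  "rows": "0 0 0 0.001 0 0.003 0.05; 0 0 0 0 0 0.0025 0.05; 0 0 0 0 0 0 0.01; 0 0 0 0 0 0 0.01; 0 0 0 0 0 0 0.01; 0 0 0 0 0 0 0.01",
  "squeeze": 35
}}

```text
t: 3.65
eef_pos: [0.5397, -0.0031, 0.0128]
ee_rot: [3.142, 0.0, -3.016]
force: [-0.2, -0.3, 1.4]
width: 0.0214
gripper_force: 35.0
```

{"method": "move_arm", "body": {
  "rows": "0 0 0 0 0 -0.01 0.01; 0 0 0 0 0 -0.03 0.01; 0 0 0 0 0 -0.04 0.01; 0 0 0 0 0 -0.04 0.01; 0 0 0 0 0 0 0.01"
}}

```text
t: 4.28
eef_pos: [0.5416, -0.0026, 0.1366]
ee_rot: [3.141, 0.007, -3.015]
force: [-0.3, -0.6, -2.7]
width: 0.0215
gripper_force: 35.0
```

```bash
python3 - <<'E'
from h import *
c,s=np.cos(np.radians(-11.7)),np.sin(np.radians(-11.7)); M=np.array([.5283,-.3484])
g=M-(.083+.065)*np.array([c,s]); print(g)  # grip point with the tip ~38mm before mouth
delta(g[0],g[1],.125,168.3); print(arm.get_state()["gripper_force"])
E
```

```text
[ 0.38337502 -0.31838748]
pos [ 0.5416 -0.0026  0.1366] rot [ 179.95    0.39 -172.77] t 4.28 w 0.0215
turn z 18.93  shift 0.0909 -0.3413 0.0116
34.999396204948425
```

{"method": "move_arm", "body": {
  "rows": "0 0 9.5 0 0 0 0.01; 0 0 9.4 0 0 0 0.01; 0 0 0 0.0114 -0.0427 0 0.01; 0 0 0 0.0114 -0.0427 0 0.01; 0 0 0 0.0114 -0.0427 0 0.01; 0 0 0 0.0114 -0.0427 0 0.01; 0 0 0 0.0114 -0.0427 0 0.01; 0 0 0 0.0114 -0.0427 0 0.01"
}}

```text
t: 5.28
eef_pos: [0.4193, -0.2411, 0.1323]
ee_rot: [3.141, -0.001, 2.937]
force: [0.6, -0.3, -1.1]
width: 0.0218
gripper_force: 35.0
```

{"method": "move_arm", "body": {
  "rows": "0 0 0 0.0114 -0.0427 0 0.01; 0 0 0 0.0114 -0.0427 0 0.01; 0 0 0 0 0 0.03 0.01; 0 0 0 0 0 0.03 0.01; 0 0 0 0 0 0.02 0.01; 0 0 0 0 0 0 0.01; 0 0 0 0 0 0 0.01"
}}

```text
t: 6.15
eef_pos: [0.3812, -0.3193, 0.0532]
ee_rot: [-3.141, 0.0, 2.938]
force: [-0.4, -0.1, -1.7]
width: 0.022
gripper_force: 35.0
```

```bash
python3 - <<'E'
from h import *
delta(.38338,-.31839,.0435,168.3)
for n,(x,y,w,h) in(("top",(425,165,60,110)),("scene",(230,95,110,80))):
    p,d=arm.grab_frame(n); cv2.imwrite(f"pics/{n}2.png",p)
a=cv2.imread("pics/top2.png")[165:275,425:485];b=cv2.imread("pics/scene2.png")[100:170,245:335]
f=lambda im,s:cv2.resize(im,None,fx=s,fy=s,interpolation=cv2.INTER_CUBIC)
A=np.zeros((560,800,3),np.uint8);a=f(a,5);b=f(b,5);A[:550,:300]=a;A[:350,310:760]=b;cv2.imwrite("pics/c2.png",A)
E
```

```text
pos [ 0.3812 -0.3193  0.0532] rot [-179.99    0.    168.32] t 6.15 w 0.022
turn z 0.02  shift -0.0019 0.0013 0.0097
```

View pics/c2.png

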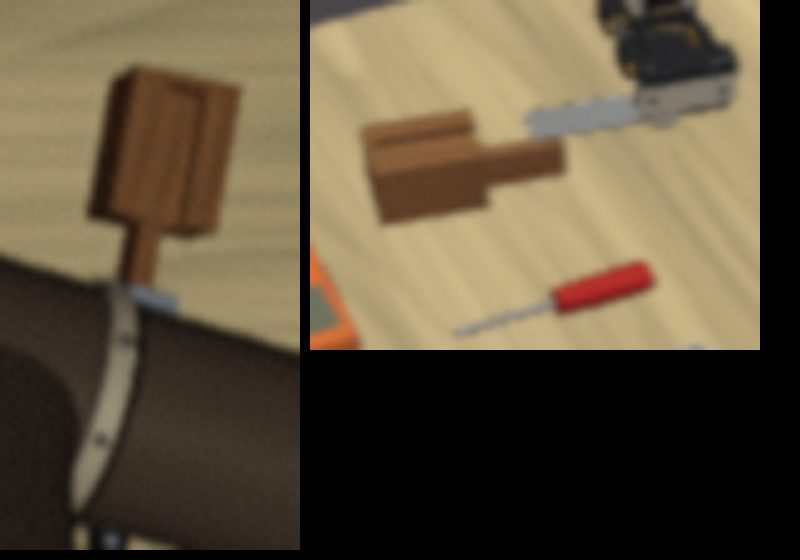

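The blade tip is at scene pixel about (288,125), level and lined up with the rib. A quick check of the tip and holder with the scene camera.

```bash
python3 - <<'E'
from h import *
R=lambda u,v,z:(ray("scene",245+(u-310)/5,100+v/5,z)[:2]*1000).round(1)
print("tip corners",R(527,110,.0534),R(531,138,.0534),"expected mid 488.9 -341.6")
# holder: top corners left-near (487,153)? far-left(367,168), rib end
c,s=np.cos(np.radians(-11.7)),np.sin(np.radians(-11.7)); M=np.array([.5283,-.3484])
for nm,a,b,z in(("mouthL top",0,.032,.054),("mouthR top",0,-.032,.054),("ribend L",-.07,.007,.032),("ribend R",-.07,-.007,.032),("gapL",0,.011,.054),("gapR",0,-.011,.054)):
    u,v=proj("scene",[M[0]+a*c-b*s,M[1]+a*s+b*c,z]); print(nm,((u-245)*5+310).round(1),((v-100)*5).round(1))
E
```

```text
tip corners [ 478.9 -356.8] [ 491.2 -322.5] expected mid 488.9 -341.6
mouthL top 483.9 157.0
mouthR top 467.3 108.7
ribend L 563.1 144.9
ribend R 559.0 134.5
gapL 478.4 140.9
gapR 472.6 124.3
```

{"method": "move_arm", "body": {
  "rows": "0 0 0 0 0.0013 0.005 0.01; 0 0 0 0 0 0.0047 0.01; 0 0 0 -0.015 0 0 0.01; 0 0 0 -0.015 0 0 0.01; 0 0 0 -0.005 0 0 0.01; 0 0 0 -0.005 0 0 0.01; 0 0 0 -0.005 0 0 0.01"
}}

```text
t: 7.12
eef_pos: [0.4254, -0.327, 0.0429]
ee_rot: [3.142, -0.0, 2.937]
force: [-1.1, -0.4, -2.2]
width: 0.0216
gripper_force: 35.0
```

{"method": "move_arm", "body": {
  "rows": "0 0 0 -0.005 0 0 0.01; 0 0 0 -0.006 0 0 0.01; 0 0 0 -0.006 0 0 0.01; 0 0 0 -0.006 0 0 0.01; 0 0 0 -0.006 0 0 0.01; 0 0 0 -0.006 0 0 0.01; 0 0 0 -0.006 0 0 0.01; 0 0 0 0 0 0 0.01"
}}

```text
t: 8.12
eef_pos: [0.466, -0.3354, 0.043]
ee_rot: [-3.142, 0.0, 2.938]
force: [-0.7, 0.8, -1.9]
width: 0.0219
gripper_force: 35.0
```

```bash
python3 - <<'E'
from h import *
c,s=np.cos(np.radians(-11.7)),np.sin(np.radians(-11.7)); M=np.array([.5283,-.3484]); g=M-.027*np.array([c,s]); print(g)
delta(*g,.0435,168.3); S=arm.get_state(); print(S["force"],S["moment"])
E
```

```text
[ 0.50186098 -0.34292474]
pos [ 0.466  -0.3354  0.043 ] rot [-1.8000e+02  1.0000e-02  1.6831e+02] t 8.12 w 0.0219
turn z 0.01  shift -0.0367 -0.0001 -0.0005
[-0.67894064  0.83967143 -1.92219202] [0.00719543 0.03049475 0.05326288]
```

Sliding freely inside the slot. About 37 mm to go.

{"method": "move_arm", "body": {
  "rows": "0 0 0 -0.006 0 0 0.01; 0 0 0 -0.006 0 0 0.01; 0 0 0 -0.006 0 0 0.01; 0 0 0 -0.006 0 0 0.01; 0 0 0 -0.004 0 0 0.01; 0 0 0 -0.003 0 0 0.01; 0 0 0 0 0 0 0.01"
}}

```text
t: 9.0
eef_pos: [0.496, -0.3417, 0.043]
ee_rot: [-3.142, 0.0, 2.937]
force: [0.3, -0.2, -1.0]
width: 0.0217
gripper_force: 35.0
```

{"method": "move_arm", "body": {
  "rows": "0 0 0 -0.002 0 0 0.01; 0 0 0 -0.0015 0 0 0.01; 0 0 0 -0.001 0 0 0.01; 0 0 0 0 0 0 0.01"
}}

```text
t: 9.5
eef_pos: [0.5004, -0.3426, 0.043]
ee_rot: [-3.142, 0.0, 2.937]
force: [1.0, -0.6, -1.4]
width: 0.0218
gripper_force: 35.0
```

{"method": "move_arm", "body": {
  "rows": "0 0 0 -0.0015 0 0 0.01; 0 0 0 -0.001 0 0 0.01; 0 0 0 0 0 0 0.01"
}}

```text
t: 9.88
eef_pos: [0.5029, -0.3431, 0.043]
ee_rot: [-3.142, 0.0, 2.937]
force: [-0.3, -0.5, -0.9]
width: 0.0218
gripper_force: 35.0
```

{"method": "move_arm", "body": {
  "rows": "0 0 0 -0.001 0 0 0.01; 0 0 0 -0.001 0 0 0.01; 0 0 0 0 0 0 0.01"
}}

```text
t: 10.25
eef_pos: [0.5031, -0.343, 0.0425]
ee_rot: [3.141, -0.003, 2.937]
force: [-5.1, 0.5, 0.8]
width: 0.0219
gripper_force: 35.0
```

The end stop shows as a 5 N reaction. I'll push slightly more, lower onto the rib, and let go.

{"method": "move_arm", "body": {
  "rows": "0 0 0 -0.0015 0 0 0.01; 0 0 0 0 0 0.0007 0.01; 0 0 0 0 0 0 0.01"
}}

```text
t: 10.62
eef_pos: [0.5032, -0.3429, 0.0421]
ee_rot: [3.141, -0.005, 2.937]
force: [-9.5, 3.2, 6.2]
width: 0.0217
gripper_force: 35.0
```

{"method": "move_arm", "body": {
  "rows": "0 0 0 0 0 0 0.045; 0 0 0 0 0 0 0.045; 0 0 0 0 0 0 0.045; 0 0 0 0 0 0 0.045; 0 0 0 0 0 -0.01 0.045; 0 0 0 0 0 -0.03 0.045; 0 0 0 0 0 -0.06 0.045; 0 0 0 0 0 -0.06 0.045"
}}

```text
t: 11.62
eef_pos: [0.5059, -0.3437, 0.2046]
ee_rot: [-3.141, -0.0, 2.938]
force: [1.0, -1.1, 0.0]
width: 0.0451
gripper_force: 0.0
```

```bash
python3 - <<'E'
from h import *
delta(.44,.05,.21,-159.2)
E
```

```text
pos [ 0.5059 -0.3437  0.2046] rot [-1.7999e+02 -1.0000e-02  1.6832e+02] t 11.62 w 0.0451
turn z -32.48  shift -0.0782 0.3915 -0.0054
```

```bash
python3 - <<'E'
from h import *
P={n:arm.grab_frame(n)[0] for n in("top","scene")}
for n in P: cv2.imwrite(f"pics/{n}3.png",P[n])
t,s=P["top"],P["scene"]
f=lambda im,k:cv2.resize(im,None,fx=k,fy=k,interpolation=cv2.INTER_CUBIC)
A=np.zeros((600,800,3),np.uint8)
for im,x,y in((f(t[160:240,302:376],5),0,0),(f(s[165:225,268:354],4.5),375,0),(f(s[110:160,245:315],4.5),375,290)):A[y:y+im.shape[0],x:x+im.shape[1]]=im
cv2.imwrite("pics/c3.png",A)
gray=lambda H:(H[...,1]<75)&(H[...,2]>70)
import h
for n,p,roi in(("top",t,(300,158,76,84)),("scene",s,(268,165,86,60))):
    x,y,w,hh=roi;S=4;im=f(p[y:y+hh,x:x+w],S);m=gray(cv2.cvtColor(im,cv2.COLOR_BGR2HSV).astype(int)).astype(np.uint8)*255
    m=cv2.morphologyEx(m,cv2.MORPH_CLOSE,np.ones((15,15)));m=cv2.morphologyEx(m,cv2.MORPH_OPEN,np.ones((61,61) if n=="top" else (45,45)))
    c=max(cv2.findContours(m,0,2)[0],key=cv2.contourArea)[:,0,:]
    q=np.array([ray(n,(u+.5)/S-.5+x,(v+.5)/S-.5+y,.018)[:2] for u,v in c])*1000
    print(n,cv2.minAreaRect(q.astype(np.float32)))
green=lambda H:(H[...,0]>45)&(H[...,0]<90)&(H[...,1]>80)
E
```

```text
top ((561.4221801757812, 1.9218292236328125), (222.45791625976562, 175.9158935546875), 2.879695177078247)
scene ((561.2951049804688, 12.332443237304688), (224.31716918945312, 197.29815673828125), 5.314822673797607)
```

View pics/c3.png

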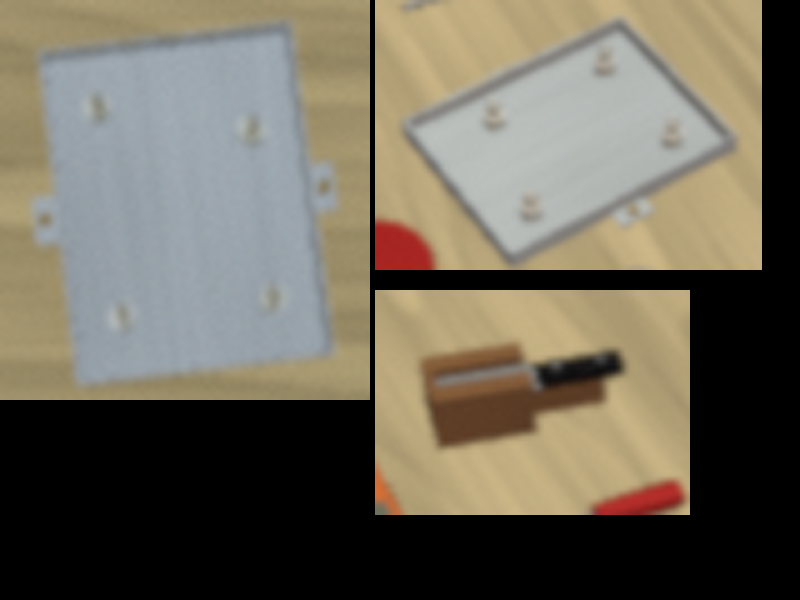

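The scraper is home (only the handle stands out before the mouth, blade in the slot). The tray is clear; standoffs in the crop are at (97,106), (251,128), (272,297) and (120,317).

```bash
cat >> h.py <<'E'
def fit(L,Pm):
    L,Pm=np.array(L,float),np.array(Pm,float); a=L-L.mean(0); b=Pm-Pm.mean(0)
    th=np.arctan2((a[:,0]*b[:,1]-a[:,1]*b[:,0]).sum(),(a*b).sum()); R=np.array([[np.cos(th),-np.sin(th)],[np.sin(th),np.cos(th)]])
    t=Pm.mean(0)-R@L.mean(0); return t.round(2),np.degrees(th).round(2),(Pm-L@R.T-t).round(1)
E
python3 - <<'E'
from h import *
seats=[(-66,-47),(-66,47),(66,47),(40,-47)]
T=lambda x,y,k,u,v,n,z:ray(n,(u+.5)/k-.5+x,(v+.5)/k-.5+y,z)[:2]*1000
top=[(272,297),(120,317),(97,106),(251,128)]; print("pins top",fit(seats,[T(302,160,5,u,v,"top",.017) for u,v in top]))
sc=[(672,138),(604,66),(494,119),(531,211)]
# scene order: seat0 (-x,-y) ... 
import itertools
sc=[(604,66),(672,138),(531,211),(494,119)]
print("pins scene",fit(seats,[T(268,165,4.5,u-375,v,"scene",.017) for u,v in sc]))
cor=[(-105,-80),(-105,80),(105,80),(105,-80)]
print("rim top",fit(cor,[T(302,160,5,u,v,"top",.015) for u,v in((331,354),(77,384),(40,51),(291,24))]))
print("rim scene",fit(cor,[T(268,165,4.5,u-375,v,"scene",.018) for u,v in((622,20),(736,138),(514,258),(405,126))]))
delta(.44,.05,.21,-69); delta(.514,.333,.15,-69)
E
```

```text
pins top (array([561.08,   3.22]), np.float64(6.53), array([[ 0.4,  0.2],
       [-0.9,  0.6],
       [-0.1, -0.6],
       [ 0.6, -0.2]]))
pins scene (array([563.57,   8.64]), np.float64(6.54), array([[ 0.7,  0.3],
       [ 0.6, -0.1],
       [-0.6,  0.1],
       [-0.7, -0.3]]))
rim top (array([560.99,   2.63]), np.float64(6.17), array([[ 1. ,  1.4],
       [ 0.2, -1.2],
       [-0.1, -0.8],
       [-1.1,  0.6]]))
rim scene (array([560.82,   6.61]), np.float64(7.05), array([[ 0.1,  1.3],
       [ 2.5, -1.7],
       [-1.1, -1.3],
       [-1.5,  1.7]]))
pos [ 0.5095 -0.3457  0.2112] rot [-179.8     0.72  168.37] t 11.72 w 0.0449
turn z -122.63  shift -0.3943 -0.0769 0.0012
pos [ 0.5095 -0.3457  0.2112] rot [-179.8     0.72  168.37] t 11.72 w 0.0449
turn z -122.63  shift -0.6320 -0.2474 0.0612
```

{"method": "move_arm", "body": {
  "rows": "0 0 -10.2 0 0 0 0.087; 0 0 -10.2 0 0 0 0.087; 0 0 -10.2 0 0 0 0.087; 0 0 -10.2 0 0 0 0.087; 0 0 -10.2 0 0 0 0.087; 0 0 -10.2 0 0 0 0.087; 0 0 -10.2 0 0 0 0.087; 0 0 -10.2 0 0 0 0.087"
}}

```text
t: 12.72
eef_pos: [0.5062, -0.3438, 0.2031]
ee_rot: [-3.141, -0.0, -1.916]
force: [0.5, -0.4, 0.5]
width: 0.0868
gripper_force: 0.0
```

{"method": "move_arm", "body": {
  "rows": "0 0 -10.2 0 0 0 0.087; 0 0 -10.2 0 0 0 0.087; 0 0 -10.2 0 0 0 0.087; 0 0 -10.4 0 0 0 0.087; 0 0 0 -0.045 -0.0177 0 0.087; 0 0 0 -0.045 -0.0177 0 0.087; 0 0 0 -0.045 -0.0177 0 0.087; 0 0 0 -0.045 -0.0177 0 0.087"
}}

```text
t: 13.72
eef_pos: [0.508, -0.1489, 0.2031]
ee_rot: [-3.14, -0.0, -1.206]
force: [1.7, 1.3, 0.1]
width: 0.0868
gripper_force: 0.0
```

{"method": "move_arm", "body": {
  "rows": "0 0 0 -0.045 -0.0177 0 0.087; 0 0 0 -0.045 -0.0177 0 0.087; 0 0 0 -0.045 -0.0177 0 0.087; 0 0 0 -0.045 -0.0177 0 0.087; 0 0 0 -0.045 -0.0177 0.01 0.087; 0 0 0 -0.045 -0.0177 0.01 0.087; 0 0 0 -0.045 -0.0177 0.01 0.087; 0 0 0 0 0 0 0.087"
}}

```text
t: 14.72
eef_pos: [0.5112, 0.1908, 0.172]
ee_rot: [3.141, -0.0, -1.203]
force: [-1.1, -0.7, -0.5]
width: 0.0871
gripper_force: 0.0
```

```bash
python3 - <<'E'
from h import *
delta(.5142,.3327,.0255,-69)
E
```

```text
pos [0.5112 0.1908 0.172 ] rot [ 1.7998e+02 -1.0000e-02 -6.8910e+01] t 14.72 w 0.0871
turn z 0.09  shift -0.1314 -0.0536 0.1465
```

{"method": "move_arm", "body": {
  "rows": "0 0 0.1 -0.0438 -0.0179 0.01 0.087; 0 0 0 -0.0438 -0.0179 0.01 0.087; 0 0 0 -0.0438 -0.0178 0.02 0.087; 0 0 0 0 0 0.03 0.087; 0 0 0 0 0 0.03 0.087; 0 0 0 0 0 0.03 0.087; 0 0 0 0 0 0.01 0.087; 0 0 0 0 0 0 0.087"
}}

```text
t: 15.72
eef_pos: [0.515, 0.3296, 0.0326]
ee_rot: [3.141, -0.0, -1.208]
force: [-0.2, 0.0, 0.6]
width: 0.0869
gripper_force: 0.0
```

```bash
python3 - <<'E'
from h import *
delta(.5142,.3327,.0265,-69)
E
```

```text
pos [0.515  0.3296 0.0326] rot [ 1.7998e+02 -2.0000e-02 -6.9210e+01] t 15.72 w 0.0869
turn z -0.21  shift -0.0032 -0.0003 0.0061
```

{"method": "move_arm", "body": {
  "rows": "0 0 -0.2 -0.0032 0 0.006 0.087; 0 0 0 0 0 0 0.04; 0 0 0 0 0 0 0.04; 0 0 0 0 0 0 0.04; 0 0 0 0 0 0 0.04; 0 0 0 0 0 0 0.04",
  "squeeze": 10
}}

```text
t: 16.48
eef_pos: [0.5138, 0.3331, 0.0265]
ee_rot: [-3.141, 0.0, -1.204]
force: [-0.7, -0.4, 2.3]
width: 0.0558
gripper_force: 10.0
```

```bash
python3 - <<'E'
from h import *
delta(.5142,.3327,.0265,-69); s=arm.get_state(); print(s["force"],s["moment"],s["gripper_force"])
p,d=arm.grab_frame("scene"); cv2.imwrite("pics/s4.png",cv2.resize(p[210:300,320:440],None,fx=6,fy=6,interpolation=cv2.INTER_CUBIC))
E
```

```text
pos [0.5138 0.3331 0.0265] rot [-179.98    0.    -68.99] t 16.48 w 0.0558
turn z 0.01  shift 0.0006 -0.0003 0.0000
[-0.65868676 -0.35911398  2.27695281] [0.04207539 0.32672831 0.02465152] 9.997733384370804
```

View pics/s4.png

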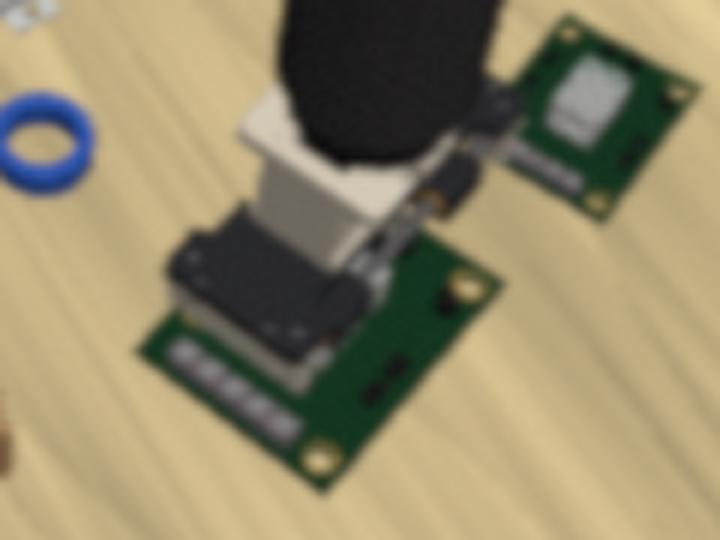

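Pinched across x at 55.8 mm, so the board is centred that way (hole at (320,458) in the crop is clear). Now I'll open, turn a quarter and pinch across y.

{"method": "move_arm", "body": {
  "rows": "0 0 0 0 0 0 0.087; 0 0 0 0 0 0 0.087; 0 0 0 0 0 0 0.087; 0 0 0 0 0 0 0.087"
}}

```text
t: 17.02
eef_pos: [0.5136, 0.3329, 0.0262]
ee_rot: [3.141, -0.0, -1.204]
force: [0.6, 0.0, 0.3]
width: 0.0857
gripper_force: 0.0
```

{"method": "move_arm", "body": {
  "rows": "0 0 10 0 0 0 0.087; 0 0 10 0 0 0 0.087; 0 0 10 0 0 0 0.087; 0 0 10 0 0 0 0.087; 0 0 10 0 0 0 0.087; 0 0 10 0 0 0 0.087; 0 0 10 0 0 0 0.087; 0 0 10 0 0 0 0.087"
}}

```text
t: 18.02
eef_pos: [0.5136, 0.333, 0.0263]
ee_rot: [-3.142, -0.0, -2.606]
force: [1.0, 0.3, -0.2]
width: 0.0867
gripper_force: 0.0
```

{"method": "move_arm", "body": {
  "rows": "0 0 10 0 0 0 0.087; 0 0 0 0 0 0 0.087; 0 0 0 0 0 0 0.02; 0 0 0 0 0 0 0.02; 0 0 0 0 0 0 0.02; 0 0 0 0 0 0 0.02; 0 0 0 0 0 0 0.02; 0 0 0 0 0 0 0.02"
}}

```text
t: 19.02
eef_pos: [0.5136, 0.333, 0.0263]
ee_rot: [3.142, 0.0, -2.775]
force: [-0.2, 0.4, -0.2]
width: 0.036
gripper_force: 10.0
```

```bash
python3 - <<'E'
from h import *
delta(.5138,.3331,.0265,-159); s=arm.get_state(); print(s["force"],s["moment"],s["gripper_force"])
P={n:arm.grab_frame(n)[0] for n in("top","scene")}
for n in P: cv2.imwrite(f"pics/{n}5.png",P[n])
E
```

```text
pos [0.5136 0.333  0.0263] rot [ 180.      0.   -158.99] t 19.02 w 0.036
turn z 0.01  shift -0.0002 0.0000 -0.0002
[-0.21732276  0.37991487 -0.22204298] [ 0.07801221 -0.0161599  -0.06616249] 9.996389150619507
```

```bash
python3 - <<'E'
from h import *
a=cv2.cvtColor(cv2.imread("pics/scene0.png"),cv2.COLOR_BGR2GRAY).astype(np.float32);b=cv2.cvtColor(cv2.imread("pics/scene5.png"),cv2.COLOR_BGR2GRAY).astype(np.float32)
for (u,v) in((373,284),(396,259),(384,270)):
    sl=np.s_[v-9:v+9,u-9:u+9]; w=cv2.createHanningWindow((18,18),cv2.CV_32F)
    (dx,dy),r=cv2.phaseCorrelate(a[sl],b[sl],w)
    print(dx,dy,r,((ray("scene",u+dx,v+dy,.004)-ray("scene",u,v,.004))*1000).round(2))
E
```

```text
0.215670372702224 -0.15866169312536904 0.9845463611461498 [-0.85 -0.14  0.  ]
2.4597445857535316 4.485268885810724 0.06677684960541902 [ 2.67 16.59  0.  ]
0.19874181375567268 0.5560549119042761 0.6724854332429392 [0.55 1.86 0.  ]
```

{"method": "move_arm", "body": {
  "rows": "0 0 0 0 0 0 0.02; 0 0 0 0 0 0 0.02; 0 0 0 0 0 -0.01 0.02; 0 0 0 0 0 -0.03 0.02; 0 0 0 0 0 -0.04 0.02; 0 0 0 0 0 -0.04 0.02; 0 0 0 0 0 -0.02 0.02; 0 0 0 0 0 0 0.02",
  "squeeze": 55
}}

```text
t: 20.12
eef_pos: [0.5142, 0.3336, 0.1684]
ee_rot: [3.14, 0.003, -2.775]
force: [0.2, -0.4, -3.7]
width: 0.0355
gripper_force: 55.0
```

```bash
python3 - <<'E'
from h import *
delta(.561,.003,.15,-173.5); s=arm.get_state(); print(s["force"],s["moment"],s["gripper_force"])
E
```

```text
pos [0.5142 0.3336 0.1684] rot [ 179.9     0.18 -159.  ] t 20.12 w 0.0355
turn z 14.50  shift -0.0091 -0.3337 0.0184
[ 0.23163774 -0.42360044 -3.66978658] [0.02863377 0.03814603 0.06422043] 54.994436502456665
```

{"method": "move_arm", "body": {
  "rows": "0 0 7.25 0 0 0 0.02; 0 0 7.25 0 0 0 0.02; 0 0 0 -0.001 -0.0337 0 0.02; 0 0 0 -0.001 -0.04 0 0.02; 0 0 0 -0.001 -0.04 0 0.02; 0 0 0 -0.001 -0.04 0 0.02; 0 0 0 -0.001 -0.04 0 0.02; 0 0 0 -0.001 -0.04 0 0.02"
}}

```text
t: 21.12
eef_pos: [0.5452, 0.0999, 0.1648]
ee_rot: [-3.141, -0.002, -3.028]
force: [-0.4, 0.1, -2.9]
width: 0.0357
gripper_force: 55.0
```

{"method": "move_arm", "body": {
  "rows": "0 0 0 -0.001 -0.04 0.01 0.02; 0 0 0 -0.001 -0.04 0.02 0.02; 0 0 0 -0.001 -0.02 0.02 0.02; 0 0 0 0 0 0.02 0.02; 0 0 0 0 0 0 0.02; 0 0 0 0 0 0 0.02"
}}

```text
t: 21.88
eef_pos: [0.5604, 0.0026, 0.0963]
ee_rot: [-3.141, -0.001, -3.028]
force: [0.2, 0.7, -3.0]
width: 0.0355
gripper_force: 55.0
```

```bash
python3 - <<'E'
from h import *
delta(.561,.003,.067,-173.5); s=arm.get_state(); print(s["force"],s["moment"],s["gripper_force"])
E
```

```text
pos [0.5604 0.0026 0.0963] rot [-1.7998e+02 -3.0000e-02 -1.7347e+02] t 21.88 w 0.0355
turn z 0.03  shift -0.0007 0.0003 0.0293
[ 0.23622309  0.67246079 -3.00661476] [ 0.01739784 -0.07284848 -0.02750521] 54.994590282440186
```

{"method": "move_arm", "body": {
  "rows": "0 0 0 -0.0006 0.0003 0.015 0.02; 0 0 0 0 0 0.012 0.02; 0 0 0 0 0 0.005 0.02; 0 0 0 0 0 0 0.02"
}}

```text
t: 22.38
eef_pos: [0.5606, 0.0028, 0.0637]
ee_rot: [-3.141, -0.001, -3.028]
force: [0.2, -0.5, -2.9]
width: 0.0356
gripper_force: 55.0
```

```bash
python3 - <<'E'
from h import *
delta(.561,.003,.0565,-173.5); s=arm.get_state(); print(s["force"],s["moment"])
P={n:arm.grab_frame(n)[0] for n in("top","scene")}
for n in P: cv2.imwrite(f"pics/{n}6.png",P[n])
f=lambda im,k:cv2.resize(im,None,fx=k,fy=k,interpolation=cv2.INTER_CUBIC)
A=np.zeros((600,800,3),np.uint8);b=f(P["scene"][155:235,260:365],5);A[:400,:525]=b;a=f(P["top"][155:245,305:370],4);A[:360,530:790]=a
cv2.imwrite("pics/c6.png",A)
E
```

```text
pos [0.5606 0.0028 0.0637] rot [-1.7998e+02 -6.0000e-02 -1.7349e+02] t 22.38 w 0.0356
turn z 0.01  shift -0.0004 0.0002 0.0072
[ 0.22556042 -0.46308644 -2.91420285] [-0.0334144  -0.0482038  -0.03365964]
```

View pics/c6.png

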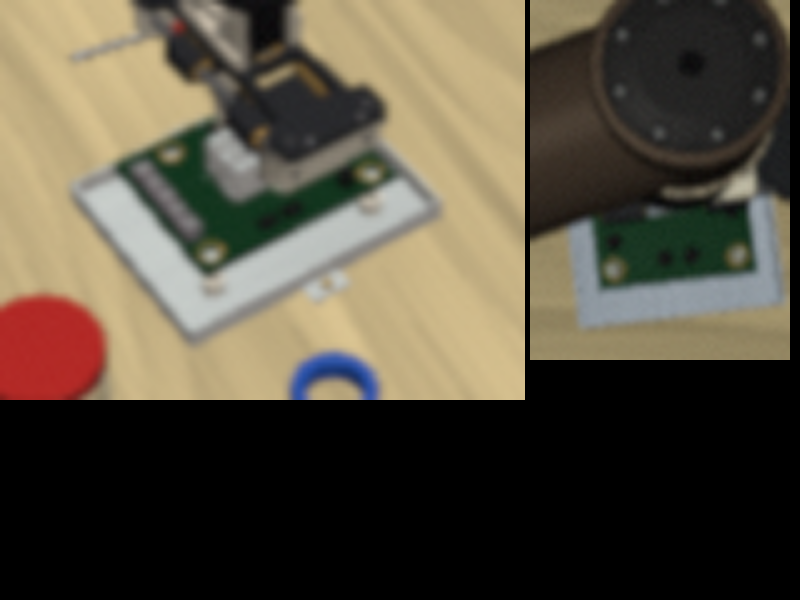

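Hole2 (211,252) stands over its standoff (212,287), and hole1 is at (370,173). A numeric check against the tray, camera by camera.

```bash
python3 - <<'E'
from h import *
T=lambda x,y,k,u,v,n,z:ray(n,(u+.5)/k-.5+x,(v+.5)/k-.5+y,z)[:2]*1000
z=.0637-.0263+.004
print("scene",fit([(-66,47),(66,47),(40,-47)],[T(260,155,5,u,v,"scene",z) for u,v in((370,173),(211,252),(172,153))]), "tray there 563.6,8.6 / 560.8,6.6")
print("top",fit([(-66,-47),(-66,47)],[T(305,155,4,u-530,v,"top",z) for u,v in((738,256),(614,269))]),"tray there 561,3")
E
```

```text
scene (array([560.56,   2.3 ]), np.float64(6.22), array([[ 1. , -0.4],
       [-0.6, -1.1],
       [-0.4,  1.5]])) tray there 563.6,8.6 / 560.8,6.6
top (array([561.74,   2.56]), np.float64(5.8), array([[ 0. , -0.1],
       [-0. ,  0.1]])) tray there 561,3
```

```bash
python3 - <<'E'
from h import *
s=cv2.imread("pics/scene3.png"); t=cv2.imread("pics/top3.png")
a=np.radians(6.5);R=np.array([[np.cos(a),-np.sin(a)],[np.sin(a),np.cos(a)]])
f=lambda im,k:cv2.resize(im,None,fx=k,fy=k,interpolation=cv2.INTER_CUBIC)
A=np.zeros((480,800,3),np.uint8)
for j,(n,im) in enumerate((("scene",s),("top",t))):
  for i,L in enumerate([(-66,-47),(-66,47),(66,47),(40,-47)]):
    p=R@np.array(L)/1000+[.561,.003]
    q0=proj(n,[*p,.003]);q=proj(n,[*p,.015]);q2=proj(n,[*p,.033]); u,v=np.round(q).astype(int)
    c=f(im[v-8:v+9,u-8:u+9],11)
    for w,col in((q0,(0,255,0)),(q,(255,0,0)),(q2,(0,0,255))):
        x,y=((w-[u-8,v-8]+.5)*11).astype(int); cv2.circle(c,(x,y),2,col,-1)
    A[j*200:j*200+187,i*200:i*200+187]=c
cv2.imwrite("pics/c7.png",A)
E
```

```text
(no output)
```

View pics/c7.png

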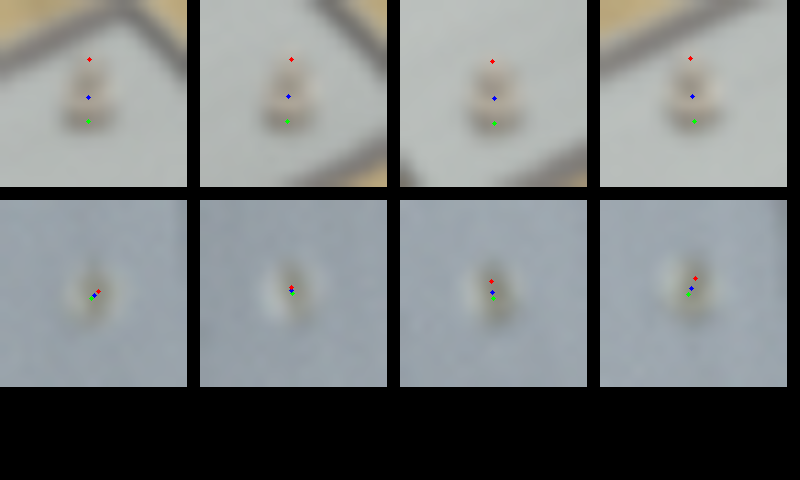

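The projected seats and tips land on the standoffs in both views, so the tray pose holds. Lowering now, watching the forces.

{"method": "move_arm", "body": {
  "rows": "0 0 0 -0.0004 0.0002 0.003 0.02; 0 0 0 0 0 0.003 0.02; 0 0 0 0 0 0.003 0.02; 0 0 0 0 0 0 0.02"
}}

```text
t: 22.98
eef_pos: [0.5611, 0.003, 0.055]
ee_rot: [-3.141, -0.001, -3.028]
force: [-0.4, -0.3, -2.8]
width: 0.0355
gripper_force: 55.0
```

{"method": "move_arm", "body": {
  "rows": "0 0 0 0 0 0.002 0.02; 0 0 0 0 0 0.001 0.02; 0 0 0 0 0 0 0.02"
}}

```text
t: 23.35
eef_pos: [0.5612, 0.003, 0.0523]
ee_rot: [-3.141, -0.0, -3.028]
force: [-1.0, -0.0, -2.1]
width: 0.0351
gripper_force: 55.0
```

```bash
python3 - <<'E'
from h import *
delta(.561,.003,.0495,-173.5); s=arm.get_state(); print(s["force"],s["moment"])
E
```

```text
pos [0.5612 0.003  0.0523] rot [-1.7999e+02 -2.0000e-02 -1.7349e+02] t 23.35 w 0.0351
turn z 0.01  shift 0.0002 0.0001 0.0028
[-0.97951981 -0.00516572 -2.12615041] [-0.26740722  0.30586791  0.09332848]
```

{"method": "move_arm", "body": {
  "rows": "0 0 0 0.0003 0 0.001 0.02; 0 0 0 0 0 0.001 0.02; 0 0 0 0 0 0.001 0.02; 0 0 0 0 0 0 0.02"
}}

```text
t: 23.85
eef_pos: [0.5606, 0.0027, 0.0494]
ee_rot: [-3.141, -0.001, -3.028]
force: [-4.6, -2.8, 4.7]
width: 0.0356
gripper_force: 55.0
```

```bash
python3 - <<'E'
from h import *
delta(.561,.003,.0413,-173.5); s=arm.get_state(); print(s["force"],s["moment"])
E
```

```text
pos [0.5606 0.0027 0.0494] rot [-1.7998e+02 -5.0000e-02 -1.7349e+02] t 23.85 w 0.0356
turn z 0.01  shift -0.0005 0.0002 0.0081
[-4.63150459 -2.83142125  4.71164135] [-1.1357189   1.55663865  0.11865247]
```

Contact at the rest height, with the pins pushing toward -x and -y; I'll give way sideways.

{"method": "move_arm", "body": {
  "rows": "0 0 0 0.0008 -0.0004 0 0.02; 0 0 0 0 0 0 0.02"
}}

```text
t: 24.1
eef_pos: [0.5605, 0.0026, 0.0494]
ee_rot: [3.142, 0.0, -3.028]
force: [-3.1, -1.4, 3.3]
width: 0.0357
gripper_force: 55.0
```

```bash
python3 - <<'E'
from h import *
delta(.561,.003,.0413,-173.5); s=arm.get_state(); print(s["force"],s["moment"])
E
```

```text
pos [0.5605 0.0026 0.0494] rot [ 1.8000e+02  3.0000e-02 -1.7349e+02] t 24.1 w 0.0357
turn z 0.01  shift -0.0006 0.0003 0.0081
[-3.05656562 -1.41584546  3.33167096] [-0.68119603  1.04612575  0.17549659]
```

{"method": "move_arm", "body": {
  "rows": "0 0 0 0.0013 -0.0006 0 0.02; 0 0 0 0 0 0 0.02"
}}

```text
t: 24.35
eef_pos: [0.5601, 0.0023, 0.0496]
ee_rot: [3.141, 0.002, -3.028]
force: [0.8, -0.7, 0.9]
width: 0.0357
gripper_force: 55.0
```

```bash
python3 - <<'E'
from h import *
delta(.561,.003,.0413,-173.5); s=arm.get_state(); print(s["force"],s["moment"])
E
```

```text
pos [0.5601 0.0023 0.0496] rot [ 1.7997e+02  1.3000e-01 -1.7348e+02] t 24.35 w 0.0357
turn z 0.02  shift -0.0009 0.0006 0.0083
[ 0.83450721 -0.66117338  0.92200603] [ 0.29566153 -0.43558744  0.17458064]
```

Sideways forces are gone. Pressing down in small steps.

{"method": "move_arm", "body": {
  "rows": "0 0 0 -0.0002 0 0.001 0.02; 0 0 0 0 0 0.001 0.02; 0 0 0 0 0 0.001 0.02; 0 0 0 0 0 0 0.02"
}}

```text
t: 24.85
eef_pos: [0.5605, 0.0021, 0.0478]
ee_rot: [-3.142, 0.003, -3.027]
force: [-1.2, -0.1, 11.4]
width: 0.0354
gripper_force: 55.0
```

{"method": "move_arm", "body": {
  "rows": "0 0 0 0 0 0.001 0.02; 0 0 0 0 0 0.001 0.02; 0 0 0 0 0 0.001 0.02; 0 0 0 0 0 0 0.02"
}}

```text
t: 25.35
eef_pos: [0.5609, 0.0021, 0.0451]
ee_rot: [-3.141, 0.003, -3.027]
force: [-1.1, 0.6, 13.4]
width: 0.0355
gripper_force: 55.0
```

```bash
python3 - <<'E'
from h import *
delta(.5603,.0025,.0413,-173.5); s=arm.get_state(); print(s["force"],s["moment"])
E
```

```text
pos [0.5609 0.0021 0.0451] rot [-179.99    0.18 -173.44] t 25.35 w 0.0355
turn z 0.06  shift 0.0005 0.0005 0.0038
[-1.13283802  0.59436462 13.39572201] [-0.03749439  0.892476    0.08973407]
```

{"method": "move_arm", "body": {
  "rows": "0 0 0 0.0003 0 0.001 0.02; 0 0 0 0 0 0.001 0.02; 0 0 0 0 0 0.001 0.02; 0 0 0 0 0 0 0.02"
}}

```text
t: 25.85
eef_pos: [0.5594, 0.002, 0.0412]
ee_rot: [3.142, 0.001, -3.028]
force: [-3.3, 1.1, 11.4]
width: 0.0354
gripper_force: 55.0
```

{"method": "move_arm", "body": {
  "rows": "0 0 0 0 0 0.001 0.02; 0 0 0 0 0 0.001 0.02; 0 0 0 0 0 0 0.02"
}}

```text
t: 26.22
eef_pos: [0.5594, 0.002, 0.0411]
ee_rot: [-3.141, 0.002, -3.027]
force: [-9.5, 1.8, 30.8]
width: 0.0357
gripper_force: 55.0
```

```bash
python3 - <<'E'
from h import *
delta(.5603,.0025,.0413,-173.5); s=arm.get_state(); print(s["force"],s["moment"])
E
```

```text
pos [0.5594 0.002  0.0411] rot [-1.7999e+02  1.0000e-01 -1.7345e+02] t 26.23 w 0.0357
turn z 0.05  shift -0.0009 0.0004 -0.0002
[-9.54504871  1.83228659 30.77714086] [ 0.71534438  3.73243161 -0.11382907]
```

It has bottomed out at the expected height, stiff at 31 N. I'll relax, release, retreat and look.

{"method": "move_arm", "body": {
  "rows": "0 0 0 0.001 0 -0.0017 0.02; 0 0 0 0 0 0 0.02; 0 0 0 0 0 0 0.06; 0 0 0 0 0 0 0.06; 0 0 0 0 0 0 0.06; 0 0 0 0 0 0 0.06"
}}

```text
t: 26.98
eef_pos: [0.5577, 0.0016, 0.0396]
ee_rot: [-3.141, -0.001, -3.028]
force: [0.7, -0.2, -0.0]
width: 0.0594
gripper_force: 0.0
```

{"method": "move_arm", "body": {
  "rows": "0 0 0 0 0 -0.01 0.06; 0 0 0 0 0 -0.03 0.06; 0 0 0 0 0 -0.06 0.06; 0 0 0 0 0 -0.06 0.06; 0 0 0 0.03 -0.05 0 0.06; 0 0 0 0.03 -0.05 0 0.06; 0 0 0 0.03 -0.05 0 0.06; 0 0 0 0.03 -0.05 0 0.06"
}}

```text
t: 27.98
eef_pos: [0.4605, -0.2121, 0.2011]
ee_rot: [-3.141, 0.001, -3.027]
force: [1.8, -0.5, 0.9]
width: 0.06
gripper_force: 0.0
```

{"method": "move_arm", "body": {
  "rows": "0 0 0 0 -0.05 0 0.06; 0 0 0 0 -0.05 0 0.06; 0 0 0 0 -0.05 0 0.06; 0 0 0 0 0 0 0.06"
}}

```text
t: 28.48
eef_pos: [0.478, -0.3625, 0.1999]
ee_rot: [-3.141, -0.001, -3.032]
force: [0.2, 0.2, -1.1]
width: 0.0599
gripper_force: 0.0
```

```bash
python3 - <<'E'
from h import *
P={};D={}
for n in("top","scene"): P[n],D[n]=arm.grab_frame(n); cv2.imwrite(f"pics/{n}8.png",P[n])
f=lambda im,k:cv2.resize(im,None,fx=k,fy=k,interpolation=cv2.INTER_CUBIC)
A=np.zeros((600,800,3),np.uint8);A[:350,:455]=f(P["scene"][160:230,265:356],5);A[:400,460:790]=f(P["top"][160:240,305:371],5)
A[360:600,:320]=f(P["scene"][110:170,240:320],4);cv2.imwrite("pics/c8.png",A)
W=world("top",D["top"]); a=np.radians(6.5)
for L in((-70,-25),(-70,30),(60,30),(62,-30),(0,-40),(0,45)):
    p=[.5605+(L[0]*np.cos(a)-L[1]*np.sin(a))/1e3,.0025+(L[0]*np.sin(a)+L[1]*np.cos(a))/1e3,.019]
    for n in("top","scene"):
        u,v=np.round(proj(n,p)).astype(int); print(L,n,np.median(world(n,D[n])[v-1:v+2,u-1:u+2,2]).round(4),end="  ")
    print()
print(arm.get_state()["t"])
E
```

```text
(-70, -25) top 0.0211  (-70, -25) scene 0.0325  
(-70, 30) top 0.0192  (-70, 30) scene 0.0206  
(60, 30) top 0.0217  (60, 30) scene 0.0218  
(62, -30) top 0.0214  (62, -30) scene 0.0315  
(0, -40) top 0.0176  (0, -40) scene 0.0472  
(0, 45) top 0.0209  (0, 45) scene 0.0242  
28.575
```

View pics/c8.png

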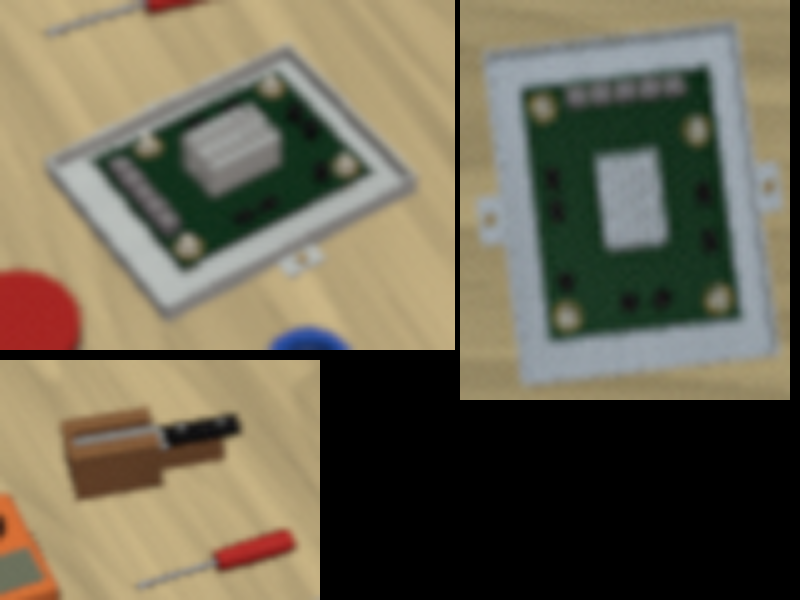

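```bash
python3 - <<'E'
from h import *
p=cv2.imread("pics/top8.png");Z=[]
for k in range(6): _,d=arm.grab_frame("top");Z.append(world("top",d))
W=np.mean(Z,0);H=cv2.cvtColor(p,cv2.COLOR_BGR2HSV).astype(int)
g=((H[...,0]>45)&(H[...,0]<90)&(H[...,1]>90)).astype(np.uint8);g=cv2.erode(g,np.ones((3,3)))>0
m=np.zeros_like(g);m[160:240,305:371]=1;m&=g
a=np.radians(6.5);r=lambda Q:((Q[:,:2]-[.5605,.0025])@np.array([[np.cos(a),-np.sin(a)],[np.sin(a),np.cos(a)]]),Q[:,2])
xy,z=r(W[m]);c=np.linalg.lstsq(np.c_[xy,np.ones(len(z))],z,rcond=None)[0]
for L in((-66,-47),(-66,47),(66,47),(40,-47)):print(L,(c@[L[0]/1e3,L[1]/1e3,1]).round(4))
XY=W[150:250,290:385].reshape(-1,3);xy,z=r(XY)
fl=(abs(xy[:,0])<.1)&(abs(xy[:,1])<.073)&((abs(xy[:,0])>.086)|(abs(xy[:,1])>.066));tb=(abs(xy[:,0])>.115)|(abs(xy[:,1])>.1)
for nm,s in(("floor",fl),("table",tb)):
    c=np.linalg.lstsq(np.c_[xy[s],np.ones(s.sum())],z[s],rcond=None)[0];print(nm,c.round(4),s.sum())
print(arm.get_state()["t"])
E
```

```text
(-66, -47) 0.0237
(-66, 47) 0.0296
(66, 47) 0.0209
(40, -47) 0.0168
floor [0.0035 0.0041 0.009 ] 660
table [-0.0142  0.0108  0.0029] 4826
28.875
```

```bash
python3 - <<'E'
from h import *
Z=[world("top",arm.grab_frame("top")[1]) for k in range(8)]
W=np.median(Z,0).reshape(-1,3);a=np.radians(6.5)
xy=(W[:,:2]-[.5605,.0025])@np.array([[np.cos(a),-np.sin(a)],[np.sin(a),np.cos(a)]])*1000;z=W[:,2]*1000
def med(x0,x1,y0,y1):
    s=(xy[:,0]>x0)&(xy[:,0]<x1)&(xy[:,1]>y0)&(xy[:,1]<y1);return np.median(z[s]).round(2),s.sum()
for b in((-58,-33,-57,-20),(-58,-33,20,57),(33,56,20,57),(50,62,-57,-20)):print("board",b,med(*b))
for b in((-100,-84,-70,-20),(-100,-84,20,70),(84,100,20,70),(84,100,-70,-20)):print("floor",b,med(*b))
for b in((-135,-112,-80,80),(112,135,-80,80),(-80,80,105,130),(-80,80,-130,-105)):print("table",b,med(*b))
E
```

```text
board (-58, -33, -57, -20) (np.float64(18.71), np.int64(97))
board (-58, -33, 20, 57) (np.float64(18.99), np.int64(98))
board (33, 56, 20, 57) (np.float64(18.96), np.int64(88))
board (50, 62, -57, -20) (np.float64(19.27), np.int64(50))
floor (-100, -84, -70, -20) (np.float64(2.9), np.int64(83))
floor (-100, -84, 20, 70) (np.float64(2.75), np.int64(83))
floor (84, 100, 20, 70) (np.float64(2.81), np.int64(77))
floor (84, 100, -70, -20) (np.float64(2.89), np.int64(77))
table (-135, -112, -80, 80) (np.float64(-0.06), np.int64(462))
table (112, 135, -80, 80) (np.float64(-0.08), np.int64(354))
table (-80, 80, 105, 130) (np.float64(-0.26), np.int64(398))
table (-80, 80, -130, -105) (np.float64(607.07), np.int64(1500))
```

The board's top is at 19 mm at all four corners (floor 3 + seat 12 + board 4), so it is fully seated. The scraper is home and the robot is clear.

```bash
python3 -c "
from station import arm
print(arm.job_done())"
```

```text
the job is handed in; nothing more can be done
None
```

The scraper is back in its holder against the end stop, and the board is pressed down onto all four standoffs, its top measuring level at 19 mm near each corner; I handed the job in at about 29 s of the 70 s limit.

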